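# Clamp the ring vise and hold its plate at the pointer angle

## Task

On the jeweller's bench, close the tilting ring vise: push its sliding jaw fully home against the wooden ring block, then swing the clamp lever on top of the jaw clockwise (seen from above) all the way to its stop. Only then raise the hinged plate by its lift bar until it is parallel with the brass pointer arm at its side, and finish while still holding it steady there in the gripper, since it falls shut if let go. Do not shift the pointer, and leave the mandrel, jar and hammer where they stand.

Things in the scene. Friction and masses are not known exactly. Their poses are not given: they have to be found in the camera images.
- rig: Fixed dark steel base, 220 (x) by 255 (y) by 12 mm thick; origin on the bench surface; x points from the lift bar to the hinge (away from the robot), y left, z up; only its yaw varies. In this frame the plate's hinge axis is along y at x = +90, z = 50 mm. On its right (y = -127 mm) stands a quarter arc of 8 mm steel bar, 150 mm radius about the hinge, top 204 mm above the bench.
- flap: Hinged aluminium plate, 180 mm wide, 10 mm thick, reaching 180 mm from the hinge to the robot; 0.4-0.7 kg, swings freely, falls shut. Origin on the hinge axis, mid thickness and width; x from lift bar to hinge, y along the hinge, z out of its upper face. Shut = level, upper face 55 mm above the bench; raised by a (to 1.3 rad) it is turned +a about y (pitch = a). The jaws sit on it.
- flap_bar (a point): Middle of the lift bar: round steel, 12 mm diameter, parallel to the hinge, on two side arms (inner faces 128 mm apart). At x = -225, y = 0, z = 0 mm in the flap frame; 39 mm gap between bar and plate edge; 50 mm above the bench when shut, nothing beneath. It can turn within a pinch of fingers that close across it.
- pointer: Brass pointer arm, flat bar 12 mm wide with diamond tip, 115 mm to the right of the plate's mid width, turning stiffly about the same hinge axis; origin on that axis, arm along its own -x. Turned up by b (0.5 to 0.95 rad) it is turned +b about y (pitch = b). The plate is at the mark when its x axis is parallel to the pointer's.
- pointer_tip (a point): Tip of the pointer arm, 172 mm from the hinge axis.
- jaw (a joint): Slide of the moving jaw along the flap's x axis, m: 0 = fully open, 0.045 = fully home against the wooden ring block (hard stop). It moves with about 3 N of friction and stays where it is left.
- jaw_top (a point): Middle of the sliding jaw's top: steel block 36 (along the slide) by 50 (across) by 24 mm high on the plate's upper face, 20 mm left of mid width; at x = -130 mm in the flap frame when fully open, -85 when home. Its sides can be gripped from above. Beyond it, to the hinge: wooden ring block (24 by 50 by 22 mm high, a 24 mm ring standing on it), fixed jaw (28 mm high).
- lever (a joint): Angle of the clamp lever on the jaw, rad: 0 = it points along -x of the flap (to the lift bar), grows clockwise from above, pi/2 = locked at its stop, pointing along +y of the flap (left). Pivot in the middle of the jaw's top, friction about 0.05 N m, stays where it is left. It travels with the jaw.
- lever_knob (a point): Middle of the top of the lever's upright black knob, 16 mm diameter, 28 mm tall, 55 mm from the pivot; top 62 mm above the plate's upper face. The arm is 10 mm wide and lies 34 to 42 mm above the plate's upper face, joining the knob's lower part; the hub on the pivot is 22 mm in diameter.
- mandrel: Bystander: steel ring mandrel, a slim cone 152 mm tall on a 72 mm foot; origin under its foot.
- jar: Bystander: glass jar with steel lid, 56 mm diameter, 65 mm tall; origin under its base.
- hammer: Bystander: hammer about 200 mm long lying on the bench to the left of the vise; handle towards its -x.

How it is judged:
On the way, in this order (a step that is already met when the one before it is completed fails the run):
1. the sliding jaw is fully home (value of joint jaw above 0.0415 m), for 0.2 s.
2. the clamp lever is at its stop with the jaw home (value of joint lever above 1.42 rad and value of joint jaw above 0.0415 m), for 0.2 s.
At the end, for the whole second after the job is handed in: The fingers hold the plate still, within 0.06 rad (3.4 degrees) of parallel with the pointer arm, nothing else propping it; the jaw is within 3.5 mm of home and the lever within 0.15 rad of its stop (all of step 2 and angle between the x axis of flap and the x axis of pointer, either way round below 0.06 rad and angular speed of flap below 0.1 rad/s and contact force between flap and the fingers above 0.5 N and contact force between flap and mandrel below 0.1 N and contact force between flap and jar below 0.1 N and contact force between flap and hammer below 0.1 N); the arm keeps its last pose, push and grip.
It fails at once if the plate is raised (over 0.12 rad) before the lever is at its stop (angle between flap's own z axis and vertical above 0.12 rad and value of joint lever below 1.42 rad).
It fails at once if the pointer tip is shifted by more than 6 mm (distance of pointer_tip from where it was at the start of the episode above 0.006 m).
It fails at once if the mandrel is moved by more than 30 mm (distance of mandrel from where it was at the start of the episode above 0.03 m).
It fails at once if the jar is moved by more than 30 mm (distance of jar from where it was at the start of the episode above 0.03 m).
It fails at once if the hammer is moved by more than 30 mm (distance of hammer from where it was at the start of the episode above 0.03 m).
It also fails if it takes over 70 s, if anything falls off the work surface, if the arm or the gripper's body presses on something with over 40 N, if the wrist force passes 120 N, or if a joint passes its speed limit or range.

## Robot

A 6-joint arm with a two-finger parallel gripper is mounted at the origin on the work surface. World frame = base frame: x ahead of the robot, y to its left, z up, the work surface at z = 0. Lengths are in m, angles in rad, forces in N, time in s.
With the tool pointing down it reaches from about 0.375 to 0.975 m from the base axis. Payload 3.8 kg.
Tool frame: the origin (TCP) lies midway between the tips of the shut fingers; the grasp point (between the pads) lies 19 mm behind it; z points along the fingers, y is the line along which they close (so a half turn about z gives the same grasp; the last joint's range is limited). The gripper opens to 85 mm and grips with 20 to 120 N. Pads are 22 mm wide; open, the fingers measure 114 mm over their backs; the gripper's body (76 mm by 85 mm) begins 54 mm behind the grasp point. The pads swing forward as they close: fully open they stand 13 mm farther back than shut.
Start: joints at [-1.385, 0.264, 1.604, -0, 1.274, -0.037], TCP at [0.149, -0.658, 0.231] pointing down, gripper open.
Joint ranges: [-2.63, 2.63], [-0.94, 2.18], [0.31, 2.57], [-1.31, 4.45], [0, 2.66], [-2.55, 2.55]. Speed limits (rad/s): [2.57, 2.57, 3.14, 3.14, 3.14, 3.14].

## Interface

Orientations are given as a rotation vector (axis times angle).
In Python, from workcell import status, read_camera, workorder, masks_of gives the robot as it stands.
- The arm moves only by the tool drive_tool, never from a script. Its argument "rows" is a list of rows, each a list of 7 numbers: the turn, a rotation vector about the tool's x, y, z in degrees, then the shift along the tool's x, y, z in m, then the opening, from 0 (shut) to 1 (fully open). In form: [[ax, ay, az, tx, ty, tz, claw], ...]. A call has 1 to 8 rows; each row shifts and turns the commanded pose from where the row before left it, along the tool's axes as they then stand; what a row does not reach is not made up. A row lasts 1/12 s, in which the tool goes at most 41.7 mm and 7.16 degrees, less where a joint would pass 70% of its speed; a pose out of reach is approached as far as the arm can. A call is refused whole if a number of a shift passes 0.0417 or a number of a turn 7.16, either way. A call with a gripper value outside its range is refused whole. The fingers move at their own pace and stop on an object; "force" is the grip in N (left out, the last holds). Time passes only in rows, so rows that do not move let the fingers close. It gives the time, the measured TCP pose, the force, the opening and the grip force at its end, in the units of the state.
- status.read_state(): the state, without advancing time (a new reading comes with each control period).
- read_camera(name): name is "scene" or "top"; returns a dict with "color" (420x560x3 uint8, red, green, blue), "intrinsics" (3x3 intrinsics, pixels), "D" ([k1, k2, p1, p2, k3] as OpenCV has them; the pictures are not rectified), "world_from_camera" (4x4, takes a point from camera to world coordinates). Camera axes: x right, y up, looking along -z (the intrinsics and any distortion apply to the point x, -y, -z); pixel columns grow to the right and rows downward; lengths in m; the calibration is good to about 2 mm. A picture is of the moment at which its call begins. There is no depth.
- workorder.finish_job(): hands the job in; it is judged then, once.
Trained networks look in a picture, given as the dict that the camera call returned (one of the last four; its "shot" number tells which), for a name from the list of things; names that differ only in an ending like _2 or _b are one class to them, and where a whole thing is asked for, a point or a joint stands for the part that bears it (a point fixed in the world has none). Each returns a list of dicts, best first, with "score" (0 to 1); they miss things now and then, are a little off and sometimes report something else, mostly with a low value. They report only what shows in the picture. A call takes as long as a camera call.
- masks_of(picture, name): "mask" (420x560 bool, what is visible of it) and "bbox" ([left, top, right, bottom] in pixels, round what is visible of it).
The state is a dict: "time": time; "q": joint angles; "joint_vel": joint speeds; "joint_torque": joint torques, N m; "tool_pos": TCP position; "tcp_rot": TCP orientation; "wrist_force": force on the tool from outside, world axes, zero at the start; "torque": the same for the moment, N m; "width": opening from 0.0 (shut) to 1.0 (fully open); "grip_force": force on a finger pad.
Only numpy, scipy, OpenCV 4.12 (cv2) and the standard library are available. Lean on these libraries where they do the work, as an engineer would, in place of code of your own. Each camera call takes 0.05 s, during which the arm holds its last target. There are 200 camera calls.

## Working session

There is one attempt and no reset: what is moved stays moved. The work goes in short steps, Python scripts to look and compute and a tool call to move; the robot and the scene stay as the last step left them, time stands still between calls to the robot, and variables do not carry over. Pictures are saved under pics/ and viewed, at most 10 in all, crops included, and the job is handed in when it is done.

Besides the shell and the picture viewer there is one more tool, called after "Call:" as name([rows], argument=value, ...), one row to a line, values as JSON. drive_tool: Moves the arm, as the interface text tells. Its arguments: {"type":"object","properties":{"rows":{"type":"array"},"force":{"type":"number"}},"required":["rows"]}

```bash
ls; mkdir -p pics
cat > look.py <<'E'
import cv2,numpy as np,sys
from workcell import status, read_camera, masks_of
E
python3 - <<'E'
from look import *
print(status.read_state())
ims=[]
for n in ("scene","top"):
    p=read_camera(n); cv2.imwrite(f"pics/{n}0.png",p["color"][:,:,::-1]); print(n,p["intrinsics"],p["D"],p["world_from_camera"])
    for k in ["rig","flap","flap_bar","pointer","pointer_tip","jaw","jaw_top","lever","lever_knob","mandrel","jar","hammer"]:
        r=masks_of(p,k)
        for d in r[:2]:
            ys,xs=np.nonzero(d["mask"]); print(k,round(d["score"],2),np.round(d["bbox"]),round(xs.mean(),1),round(ys.mean(),1),len(xs))
E
```

```text
pics
{'time': 0.0, 'q': array([-1.38488686e+00,  2.64744468e-01,  1.60539516e+00, -2.56814924e-05,
        1.27367678e+00, -3.68710926e-02]), 'joint_vel': array([ 0.0017184 , -0.00023122,  0.00136452,  0.00142458,  0.00043976,
        0.00014733]), 'joint_torque': array([-2.26835050e-04, -5.15117705e+01, -3.67318225e+01, -1.85466756e-04,
        1.29128623e-02,  1.05921356e-05]), 'tool_pos': array([ 0.14900921, -0.6575949 ,  0.22995644]), 'tcp_rot': array([-3.11991933e+00, -3.48985129e-01,  2.98301343e-04]), 'wrist_force': array([ 0.70302428, -0.30760805,  0.62036984]), 'torque': array([0.02079003, 0.01108246, 0.04236821]), 'grip_force': 0.0, 'width': 1.0029909875582401}
scene [[423.20701718   0.         279.26430317]
 [  0.         423.20701718 215.46050468]
 [  0.           0.           1.        ]] [-0.11593799  0.          0.          0.          0.        ] [[ 0.70119117 -0.57046449  0.42766951  1.05504971]
 [ 0.71295983  0.56471583 -0.41567332 -0.37590002]
 [-0.00438487  0.59637764  0.80269202  0.90519931]
 [ 0.          0.          0.          1.        ]]
rig 0.7 [172. 207. 3
[... 1087 characters left out ...]
 368. 286.] 326.4 229.7 5839
flap_bar 0.87 [288. 185. 366. 286.] 326.5 230.3 5923
flap_bar 0.61 [309. 232. 330. 262.] 319.4 239.6 370
pointer 0.47 [367. 178. 386. 231.] 375.5 207.9 207
pointer_tip 0.65 [364. 178. 387. 233.] 375.5 207.7 230
jaw_top 0.97 [306. 227. 331. 263.] 319.3 240.2 459
jaw_top 0.55 [215. 179. 251. 258.] 233.6 209.6 1050
lever 0.59 [316. 235. 328. 263.] 319.6 246.1 199
lever_knob 0.64 [285. 184. 370. 286.] 326.5 229.6 5774
lever_knob 0.55 [313. 232. 324. 265.] 319.5 245.7 195
mandrel 0.92 [394. 164. 423. 197.] 407.1 182.4 728
mandrel 0.6 [284. 186. 365. 287.] 326.4 229.3 5761
jar 0.61 [420. 238. 452. 262.] 435.1 250.8 568
hammer 0.59 [216. 180. 252. 257.] 233.6 209.4 1076
```

Run:
```python
import cv2
a=cv2.imread("pics/scene0.png")[180:390,90:330]; b=cv2.imread("pics/top0.png")[150:310,200:470]
cv2.imwrite("pics/s1.png",cv2.resize(a,None,fx=2.8,fy=2.8,interpolation=2)); cv2.imwrite("pics/t1.png",cv2.resize(b,None,fx=2.9,fy=2.9,interpolation=2))
```

```text
(no output)
```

View pics/s1.png

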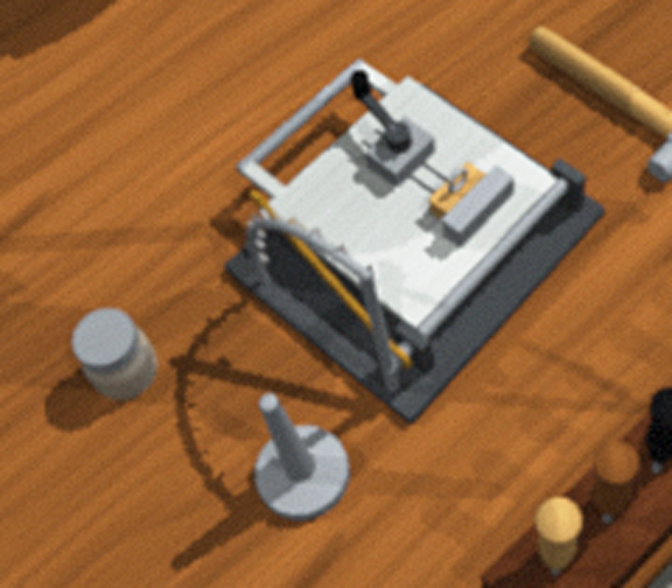

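View pics/t1.png

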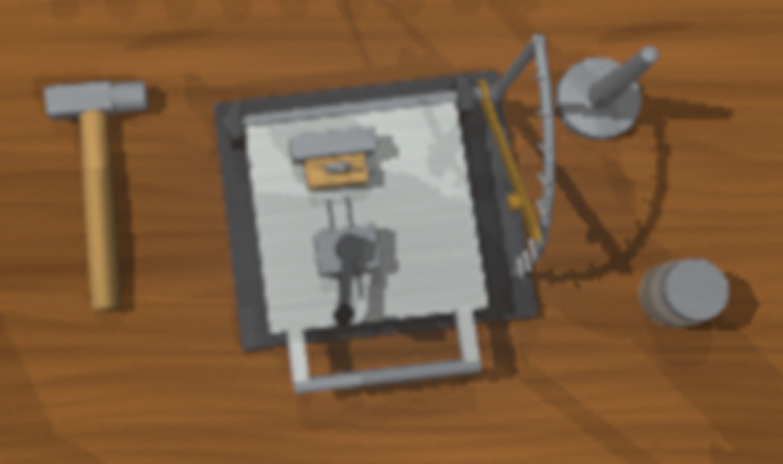

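The scene crop shows the vise with the lever pointing at the lift bar (knob at about (360,80)) and the pointer beside the arc (tip near (258,195)). In the top crop the bar runs from (297,390) to (480,370), the knob is at (343,312) and the pointer tip near (532,240). The mandrel and jar are to the right, the hammer to the left. Next I triangulate these points and fit the rig pose.

```bash
cat >> look.py <<'E'
from scipy.optimize import least_squares
from scipy.spatial.transform import Rotation as R
F=np.diag([1,-1,-1.])
def proj(p,X):
    T=p["world_from_camera"]; X=np.atleast_2d(X)
    c=(X-T[:3,3])@T[:3,:3]@F
    return cv2.projectPoints(c,np.zeros(3),np.zeros(3),p["intrinsics"],np.array(p["D"]))[0][:,0]
def ray(p,uv):
    T=p["world_from_camera"]
    n=cv2.undistortPoints(np.array([[uv]],float),p["intrinsics"],np.array(p["D"]))[0,0]
    return T[:3,3],T[:3,:3]@F@np.r_[n,1]
def tri(ps,uvs):
    A=0;b=0
    for p,u in zip(ps,uvs):
        o,d=ray(p,u); d=d/np.linalg.norm(d); M=np.eye(3)-np.outer(d,d); A=A+M; b=b+M@o
    return np.linalg.solve(A,b)
def rigpt(s,X): # s: x,y,yaw
    return np.atleast_2d(X)@R.from_euler('z',s[2]).as_matrix().T+[s[0],s[1],0]
def flappt(s,a,X): return rigpt(s,np.atleast_2d(X)@R.from_euler('y',a).as_matrix().T+[.09,0,.05])
E
python3 - <<'E'
from look import *
S=read_camera("scene");T=read_camera("top")
st=lambda u:np.array([(u[0]+.5)/2.8-.5+90,(u[1]+.5)/2.8-.5+180])
tt=lambda u:np.array([(u[0]+.5)/2.9-.5+200,(u[1]+.5)/2.9-.5+150])
both={"barmid":((300,117),(388,380)),"knob":((360,76),(343,312)),"tip":((256,195),(532,238)),"baseFL":((604,206),(216,104)),"baseNR":((228,268),(540,317)),"plateNL":((405,78),(268,333))}
for k,(a,b) in both.items(): print(k,np.round(tri([S,T],[st(a),tt(b)]),4))
tp=[((-.11,.1275,.012),(245,350)),((-.11,-.1275,.012),(540,317)),((.11,.1275,.012),(216,104)),((.11,-.1275,.012),(493,72)),((-.09,.09,.055),(268,333)),((-.09,-.09,.055),(487,307)),((-.135,0,.05),(388,380))]
sp=[((-.11,-.1275,.012),(228,268)),((.11,-.1275,.012),(410,414)),((.11,.1275,.012),(604,206)),((-.09,.09,.055),(405,78)),((-.135,0,.05),(300,117))]
def res(s):
    return np.r_[(proj(T,rigpt(s,[x for x,_ in tp]))-[tt(u) for _,u in tp]).ravel(),(proj(S,rigpt(s,[x for x,_ in sp]))-[st(u) for _,u in sp]).ravel()]
r=least_squares(res,[.5,-.1,0]); s=r.x; print("rig",s,np.round(r.fun.reshape(-1,2),1)); np.save("rig.npy",s)
f=lambda b:np.r_[proj(T,flappt(s,b[0],(-.172,-.115,0)))[0]-tt((532,238)),proj(S,flappt(s,b[0],(-.172,-.115,0)))[0]-st((256,195))]
q=least_squares(f,[.7]);print("b",q.x,q.fun)
K=tri([S,T],[st((360,76)),tt((343,312))]); k=(K-[s[0],s[1],0])@R.from_euler('z',s[2]).as_matrix(); print("knob in flap",k-[.09,0,.05])
for n in("jar","mandrel"): 
    pass
ov=T["color"][:,:,::-1].copy()
def draw(p,ov,b):
    P=lambda X:proj(p,X)
    for L,c in((rigpt(s,[(-.11,.1275,.012),(-.11,-.1275,.012),(.11,-.1275,.012),(.11,.1275,.012),(-.11,.1275,.012)]),(0,255,255)),(flappt(s,0,[(-.225,.064,0),(-.225,-.064,0)]),(0,0,255)),(flappt(s,b,[(0,-.115,0),(-.172,-.115,0)]),(255,0,0))):
        cv2.polylines(ov,[np.round(P(L)*8).astype(int)],False,c,1,shift=3) if 0 else cv2.polylines(ov,[np.round(P(L)*3+1).astype(int)],False,c,1)
o1=cv2.resize(T["color"][:,:,::-1],None,fx=3,fy=3);draw(T,o1,q.x[0]);o2=cv2.resize(S["color"][:,:,::-1],None,fx=3,fy=3);draw(S,o2,q.x[0])
cv2.imwrite("pics/ov.png",np.hstack([o1[470:900,800:1190],o2[590:1020,510:920]]))
E
```

```text
barmid [ 0.4646 -0.0913  0.0456]
knob [ 0.5151 -0.051   0.1156]
tip [ 0.5674 -0.1926  0.1445]
baseFL [0.7079 0.0497 0.0139]
baseNR [ 0.519  -0.2251  0.006 ]
plateNL [0.502  0.0048 0.0504]
rig [ 0.60820998 -0.08216713  0.10053374] [[-3.1  2.1]
 [-2.3  2.3]
 [-2.5  1.2]
 [ 0.3  1.3]
 [ 3.5 -2.8]
 [ 3.2 -2. ]
 [ 2.  -4. ]
 [-1.8 -4.3]
 [-0.5 -0.7]
 [ 0.6 -1.8]
 [ 0.8  1.8]
 [ 0.7  2.1]]
b [0.60560432] [ 5.08574327 -0.49941808 -2.84313668  1.96971829]
knob in flap [-0.17954101  0.04032319  0.06559811]
```

View pics/ov.png

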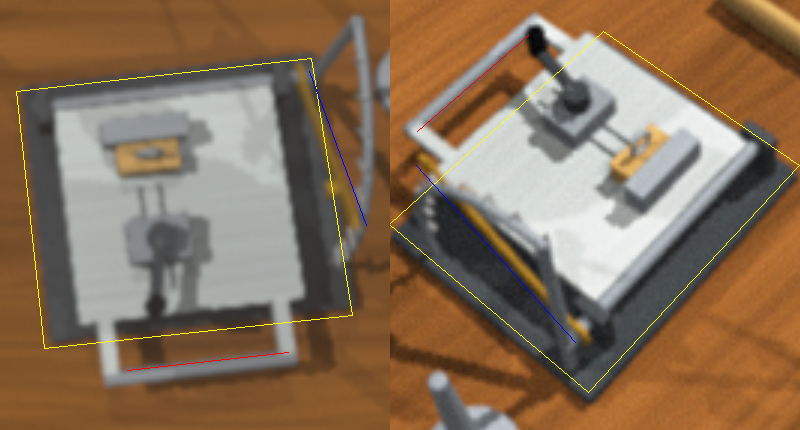

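The overlay shows the base outline fitting but the bar and pointer lines displaced the same way, so the base is not centred on the plate. I refit using plate features, with the base offset left free.

Run:
```python
from look import *
S=read_camera("scene");T=read_camera("top")
st=lambda u:np.array([(u[0]+.5)/2.8-.5+90,(u[1]+.5)/2.8-.5+180])
tt=lambda u:np.array([(u[0]+.5)/2.9-.5+200,(u[1]+.5)/2.9-.5+150])
B=.1275
tp=[((-.11,B,.012),(245,350)),((-.11,-B,.012),(540,317)),((.11,B,.012),(216,104)),((.11,-B,.012),(493,72)),((-.09,.09,.055),(268,333)),((-.09,-.09,.055),(487,307)),((-.135,0,.05),(388,380))]
sp=[((-.11,-B,.012),(228,268)),((.11,-B,.012),(410,414)),((.11,B,.012),(604,206)),((-.09,.09,.055),(405,78)),((-.135,0,.05),(300,117))]
def res(s):
    sh=lambda L:[np.array(x)+([s[3],s[4],0] if x[2]<.02 else [0,0,0]) for x,_ in L]
    return np.r_[(proj(T,rigpt(s,sh(tp)))-[tt(u) for _,u in tp]).ravel(),(proj(S,rigpt(s,sh(sp)))-[st(u) for _,u in sp]).ravel()]
r=least_squares(res,[.5,-.1,0,0,0],loss="soft_l1"); s=r.x; print("rig",s.round(4),np.round(res(s).reshape(-1,2),1)); np.save("rig.npy",s)
f=lambda b:np.r_[proj(T,flappt(s,b[0],(-.172,-.115,0)))[0]-tt((532,238)),proj(S,flappt(s,b[0],(-.172,-.115,0)))[0]-st((256,195))]
q=least_squares(f,[.7]);print("b",q.x,q.fun)
K=tri([S,T],[st((360,76)),tt((343,312))]); k=(K-[s[0],s[1],0])@R.from_euler('z',s[2]).as_matrix(); print("knob in flap",k-[.09,0,.05])
for n,X in(("barmid",(-.225,0,0)),("jaw_top open",(-.13,.02,.029)),("home",(-.085,.02,.029))): print(n,flappt(s,0,X))
def draw(p,ov,b):
    for L,c in((rigpt(s,np.array([(-.11,.1275,.012),(-.11,-.1275,.012),(.11,-.1275,.012),(.11,.1275,.012),(-.11,.1275,.012)])+[s[3],s[4],0]),(0,255,255)),(flappt(s,0,[(-.225,.064,0),(-.225,-.064,0)]),(0,0,255)),(flappt(s,b,[(0,-.115,0),(-.172,-.115,0)]),(255,0,0)),
      (flappt(s,0,[(-.148,-.005,.029),(-.148,.045,.029),(-.112,.045,.029),(-.112,-.005,.029),(-.148,-.005,.029)]),(0,200,0)),(flappt(s,0,[(-.13,.02,.047),(-.185,.02,.047),(-.185,.02,.067)]),(255,0,255))):
        cv2.polylines(ov,[np.round(proj(p,L)*3+1).astype(int)],False,c,1)
o1=cv2.resize(T["color"][:,:,::-1],None,fx=3,fy=3);draw(T,o1,q.x[0]);o2=cv2.resize(S["color"][:,:,::-1],None,fx=3,fy=3);draw(S,o2,q.x[0])
cv2.imwrite("pics/ov2.png",np.hstack([o1[470:900,800:1190],o2[590:1020,510:920]]))
```

```text
rig [ 0.6016 -0.0754  0.1127  0.0098 -0.0127] [[-0.6  0.8]
 [-0.  -0.2]
 [-1.1  0.1]
 [ 1.5 -0.9]
 [ 1.3  0.5]
 [ 0.8  0.3]
 [-0.  -1.2]
 [-2.2 -1.2]
 [ 0.2  2.1]
 [ 0.4 -0.2]
 [ 0.5 -1.1]
 [ 0.7 -0.5]]
b [0.63870524] [ 2.56023544  0.11575676 -1.28990834 -1.60516788]
knob in flap [-0.17319634  0.03395136  0.06559811]
barmid [[ 0.46741761 -0.09059658  0.05      ]]
jaw_top open [[ 0.55956544 -0.06003882  0.079     ]]
home [[ 0.60427992 -0.05497767  0.079     ]]
```

View pics/ov2.png

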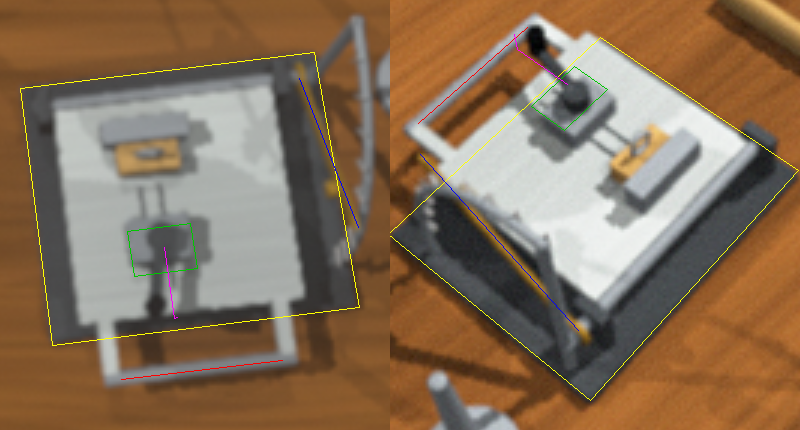

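Run:
```python
from look import *
s=np.load("rig.npy")
S=read_camera("scene");T=read_camera("top")
Rz=R.from_euler('z',s[2]).as_matrix()
tofl=lambda X:(X-[s[0],s[1],0])@Rz-[.09,0,.05]
t2=lambda u:np.array([(800+u[0]-1)/3,(470+u[1]-1)/3]); s2=lambda u:np.array([(510+u[0]-390-1)/3,(590+u[1]-1)/3])
for n,a,b in(("hub",(165,234),(575,90)),("knob",(155,299),(536,31)),("jawL far corner",(124,222),(578,67)),("jaw farR",(191,213),(613,97)),("fixedFarL",(103,122),(665,128))):
    X=tri([T,S],[t2(a),s2(b)]); print(n,X.round(4),tofl(X).round(4))
# brass pixels
segs=[]
for p,n in((T,"T"),(S,"S")):
    hsv=cv2.cvtColor(p["color"],cv2.COLOR_RGB2HSV)
    L=proj(p,flappt(s,.64,[(-x,-.115,0) for x in np.linspace(.0,.185,40)]))
    m=np.zeros(hsv.shape[:2],np.uint8); cv2.polylines(m,[np.round(L).astype(int)],False,255,13)
    b=(m>0)&(hsv[...,1]>140)&(hsv[...,0]>17)&(hsv[...,0]<30)&(hsv[...,2]>70)
    ys,xs=np.nonzero(b); segs.append(np.c_[xs,ys].astype(float)); print(n,len(xs),xs.min(),xs.max(),ys.min(),ys.max())
def res(v):
    out=[]
    for p,q in zip((T,S),segs):
        L=proj(p,flappt(s,v[0],[(0,-.115+v[1],0),(-.172,-.115+v[1],0)])); d=(L[1]-L[0])/np.linalg.norm(L[1]-L[0])
        out.append(((q-L[0])@[-d[1],d[0]])/len(q)**.5)
    return np.concatenate(out)
r=least_squares(res,[.64,0],loss="soft_l1",f_scale=.1);print("b,dy",r.x,np.linalg.norm(r.fun))
print(proj(T,flappt(s,r.x[0],(-.172,-.115+r.x[1],0))),proj(S,flappt(s,r.x[0],(-.172,-.115+r.x[1],0))))
```

```text
hub [ 0.5694 -0.0605  0.0994] [-0.1203  0.0184  0.0494]
knob [ 0.5173 -0.0514  0.1188] [-0.171   0.0333  0.0688]
jawL far corner [ 0.5701 -0.0394  0.1143] [-0.1172  0.0393  0.0643]
jaw farR [ 0.5937 -0.0648  0.1155] [-0.0966  0.0114  0.0655]
fixedFarL [ 0.6511 -0.0247  0.1006] [-0.0351  0.0448  0.0506]
T 168 366 385 178 231
S 181 179 236 248 310
b,dy [6.08703784e-01 5.03337489e-05] 1.5653512375120577
[[385.43625592 233.4762505 ]] [[179.25162767 247.99683689]]
```

Hub measures -0.120, 0.018, 0.049 in the flap frame, close to the expected height. The jaw is therefore about 10 mm in, and the lever starts at about 0.26 rad. Moving above the jaw.

Call:
drive_tool([
  [0,0,6.3,0,0,-0.02,1],
  [0,0,0,0.0242,-0.0273,0,1],
  [0,0,0,0.0242,-0.0273,0,1],
  [0,0,0,0.0242,-0.0273,0,1],
  [0,0,0,0.0242,-0.0273,0,1],
  [0,0,0,0.0242,-0.0273,0,1],
  [0,0,0,0.0242,-0.0273,0,1],
  [0,0,0,0.0242,-0.0273,0,1],
], force=25)

```text
time: 2.27
tool_pos: [0.2967, -0.4479, 0.2515]
tcp_rot: [3.136, 0.177, 0.001]
wrist_force: [-0.1, -0.4, -0.2]
width: 1.003
grip_force: 0.0
```

Call:
drive_tool([
  [0,0,0,0.0242,-0.0273,0,1],
  [0,0,0,0.0242,-0.0273,0,1],
  [0,0,0,0.0242,-0.0273,0,1],
  [0,0,0,0.0242,-0.0273,0,1],
  [0,0,0,0.0242,-0.0273,0,1],
  [0,0,0,0.0242,-0.0273,0,1],
  [0,0,0,0.0242,-0.0273,0,1],
  [0,0,0,0.0242,-0.0273,0,1],
])

```text
time: 2.93
tool_pos: [0.4645, -0.2089, 0.2517]
tcp_rot: [3.136, 0.177, 0.001]
wrist_force: [1.8, -0.5, 0.6]
width: 1.002
grip_force: 0.0
```

Call:
drive_tool([
  [0,0,0,0.0242,-0.0273,0,1],
  [0,0,0,0.0242,-0.0273,0,1],
  [0,0,0,0.0242,-0.0273,0,1],
  [0,0,0,0.0242,-0.0273,0,1],
  [0,0,0,0,0,0,1],
  [0,0,0,0,0,0,1],
])

```text
time: 3.43
tool_pos: [0.5483, -0.0895, 0.2512]
tcp_rot: [3.136, 0.183, -0.0]
wrist_force: [0.1, -0.7, 0.5]
width: 0.999
grip_force: 0.0
```

```bash
cat >> look.py <<'E'
def rel(s=None):
    "TCP in the rig/flap-at-zero frame, tool x heading relative to flap x (deg), joints"
    s=np.load("rig.npy"); z=status.read_state(); r=R.from_rotvec(z["tcp_rot"]).as_matrix()
    P=(z["tool_pos"]-[s[0],s[1],0])@R.from_euler('z',s[2]).as_matrix()-[.09,0,.05]
    print("t",round(z["time"],2),"tcp",z["tool_pos"].round(4),"flap",P.round(4),"hdg",round(np.degrees(np.arctan2(r[1,0],r[0,0])-s[2]),2),"tilt",r[:,2].round(3),"F",z["wrist_force"].round(1),"w",round(z["width"],3),z["grip_force"],"q",z["q"].round(2))
    return P,r
E
python3 -c "
from look import *
rel()"
```

```text
t 3.43 tcp [ 0.5483 -0.0895  0.2512] flap [-0.1445 -0.008   0.2012] hdg 0.22 tilt [-0. -0. -1.] F [ 0.1 -0.7  0.5] w 0.999 0.0 q [-0.21  0.03  1.84 -0.    1.28  1.25]
```

Call:
drive_tool([
  [0,0,0,0.0245,-0.027,0,1],
  [0,0,0,0,0,0.04,1],
  [0,0,0,0,0,0.04,1],
  [0,0,0,0,0,0.04,1],
  [0,0,0,0,0,0.03,1],
  [0,0,0,0,0,0.02,1],
  [0,0,0,0,0,0,1],
  [0,0,0,0,0,0,1],
])

```text
time: 4.1
tool_pos: [0.5673, -0.0625, 0.0802]
tcp_rot: [-3.136, -0.175, 0.005]
wrist_force: [-0.0, 0.1, 0.4]
width: 1.001
grip_force: 0.0
```

```bash
python3 -c "
from look import *
rel()
p=read_camera('scene'); cv2.imwrite('pics/a.png',cv2.resize(p['color'][170:330,140:340,::-1],None,fx=3.5,fy=3.5,interpolation=2))"
```

```text
t 4.1 tcp [ 0.5673 -0.0625  0.0802] flap [-0.1226  0.0167  0.0302] hdg -0.07 tilt [-0.003  0.    -1.   ] F [-0.   0.1  0.4] w 1.001 0.0 q [-0.15  0.21  1.97 -0.    0.97  1.31]
```

View pics/a.png

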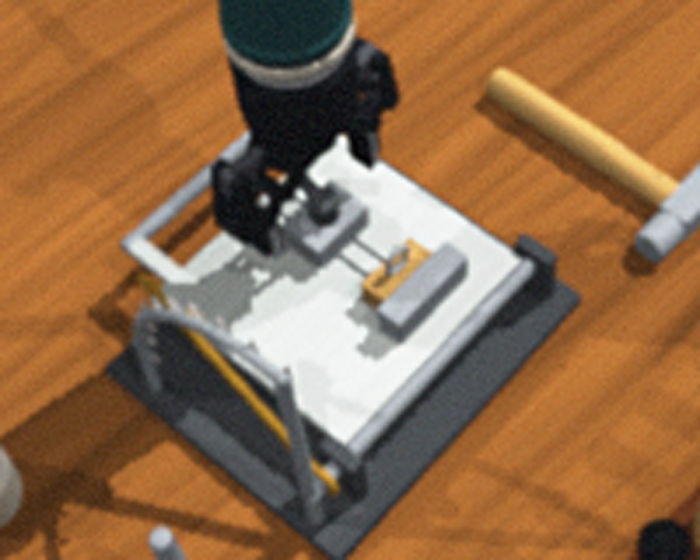

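The fingers straddle the jaw: right finger tip near (265,245), left near (372,160), jaw block at (325,220). Lowering and closing.

Call:
drive_tool([
  [0,0,0,0.003,-0.002,0.012,1],
  [0,0,0,0,0,0.01,1],
  [0,0,0,0,0,0,0.3],
  [0,0,0,0,0,0,0.3],
  [0,0,0,0,0,0,0.3],
  [0,0,0,0,0,0,0.3],
  [0,0,0,0,0,0,0.3],
  [0,0,0,0,0,0,0.3],
])

```text
time: 4.82
tool_pos: [0.5719, -0.0587, 0.0599]
tcp_rot: [-3.136, -0.177, -0.001]
wrist_force: [-1.4, 2.3, 4.0]
width: 0.578
grip_force: 27.8
```

Call:
drive_tool([
  [0,0,0,0.007,0,0,0.3],
  [0,0,0,0.007,0,0,0.3],
  [0,0,0,0.007,0,0,0.3],
  [0,0,0,0.005,0,0,0.3],
  [0,0,0,0,0,0,0.3],
])

```text
time: 5.23
tool_pos: [0.5986, -0.0558, 0.0599]
tcp_rot: [-3.136, -0.177, -0.002]
wrist_force: [-0.6, 4.3, 4.0]
width: 0.576
grip_force: 28.0
```

```bash
python3 -c "
from look import *
rel()"
```

```text
t 5.23 tcp [ 0.5986 -0.0558  0.0599] flap [-0.0907  0.0198  0.0099] hdg 0.01 tilt [ 0.001  0.001 -1.   ] F [-0.6  4.3  4. ] w 0.576 28.038336038589478 q [-0.13  0.29  1.92  0.    0.94  1.32]
```

Call:
drive_tool([
  [0,0,0,0.004,0,0,0.3],
  [0,0,0,0.003,0,0,0.3],
  [0,0,0,0,0,0,0.3],
])

```text
time: 5.48
tool_pos: [0.6049, -0.0551, 0.0598]
tcp_rot: [-3.136, -0.177, -0.001]
wrist_force: [-1.8, 3.6, 5.1]
width: 0.58
grip_force: 28.2
```

Call:
drive_tool([
  [0,0,0,0.003,0,0,0.3],
  [0,0,0,0,0,0,0.3],
])

```text
time: 5.65
tool_pos: [0.6078, -0.0548, 0.0599]
tcp_rot: [-3.136, -0.177, -0.001]
wrist_force: [-2.4, 4.2, 5.0]
width: 0.579
grip_force: 28.2
```

Call:
drive_tool([
  [0,0,0,0.003,0,0,0.3],
  [0,0,0,0,0,0,0.3],
])

```text
time: 5.82
tool_pos: [0.608, -0.0548, 0.0598]
tcp_rot: [-3.136, -0.178, 0.009]
wrist_force: [-10.3, 2.4, 12.0]
width: 0.583
grip_force: 28.9
```

Call:
drive_tool([
  [0,0,0,0,0,0,0.3],
  [0,0,0,0,0,0,0.3],
  [0,0,0,0,0,0,1],
  [0,0,0,0,0,0,1],
  [0,0,0,0,0,0,1],
  [0,0,0,0,0,-0.04,1],
  [0,0,0,0,0,-0.04,1],
  [0,0,0,0,0,-0.04,1],
])

```text
time: 6.48
tool_pos: [0.6096, -0.0551, 0.1791]
tcp_rot: [3.137, 0.177, -0.004]
wrist_force: [1.3, -0.4, 0.2]
width: 1.001
grip_force: 0.0
```

Call:
drive_tool([
  [0,0,-7,-0.035,0,-0.015,1],
  [0,0,-7,-0.035,0,0,1],
  [0,0,-7,-0.035,0,0,1],
  [0,0,-4,-0.035,0,0,1],
  [0,0,0,0,0,0,1],
])

```text
time: 6.9
tool_pos: [0.4726, -0.0968, 0.1933]
tcp_rot: [3.023, 0.854, -0.007]
wrist_force: [-0.6, 0.1, 0.2]
width: 1.0
grip_force: 0.0
```

```bash
python3 -c "
from look import *
rel(); o=[]
for n in ('scene','top'):
    p=read_camera(n); P=proj(p,flappt(np.load('rig.npy'),0,(-.11,.02,.04)))[0].astype(int)
    x,y=P-[35,40]; print(n,x,y)
    o.append(cv2.resize(p['color'][y:y+80,x:x+70,::-1],None,fx=5.5,fy=5.5,interpolation=2))
cv2.imwrite('pics/b.png',np.hstack(o))"
```

```text
t 6.9 tcp [ 0.4726 -0.0968  0.1933] flap [-0.2206 -0.0068  0.1433] hdg 25.08 tilt [-0.004 -0.001 -1.   ] F [-0.6  0.1  0.2] w 1.0 0.0 q [-0.25 -0.07  2.04 -0.    1.18  0.77]
scene 200 190
top 284 190
```

View pics/b.png

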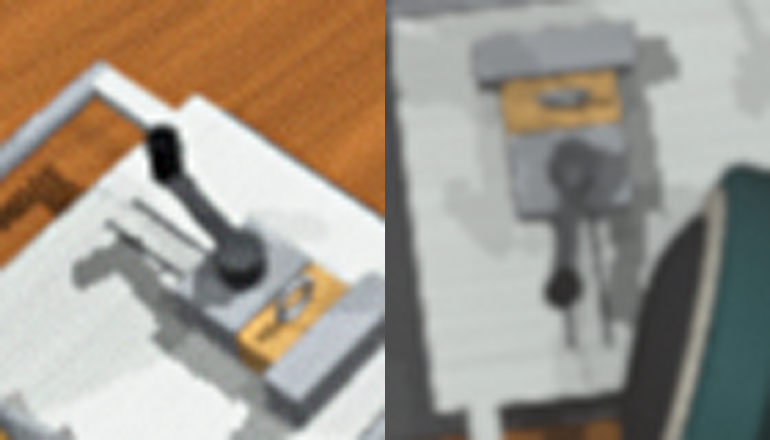

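The jaw is flush against the wood block. The knob top is at (162,132) in the scene crop and (561,283) in the top crop; the hub is at (240,248) and (575,165).

```bash
python3 -c "
from look import *
s=np.load('rig.npy');S=read_camera('scene');T=read_camera('top')
g=lambda u,o:(np.array(u)+.5)/5.5-.5+np.array(o)
for n,a,b in (('knob',(162,132),(176,283)),('hub',(240,248),(190,165))):
    X=tri([S,T],[g(a,(200,190)),g(b,(284,190))]); print(n,X.round(4),((X-[s[0],s[1],0])@R.from_euler('z',s[2]).as_matrix()-[.09,0,.05]).round(4))
    if n=='knob':
        P,r=rel(); print('shift in tool axes', (X-status.read_state()['tool_pos'])@r)
"
```

```text
knob [ 0.5509 -0.0469  0.1191] [-0.1371  0.0341  0.0691]
t 7.1 tcp [ 0.4788 -0.0955  0.1946] flap [-0.2143 -0.0061  0.1446] hdg 24.95 tilt [ 0.002 -0.    -1.   ] F [ 0.1  0.4 -0.8] w 1.003 0.0 q [-0.25 -0.07  2.04  0.    1.17  0.77]
shift in tool axes [ 0.08681284 -0.00399573  0.07567415]
hub [ 0.6044 -0.0546  0.0954] [-0.0848  0.0204  0.0454]
```

Call:
drive_tool([
  [0,0,0,0.03,-0.002,0,1],
  [0,0,0,0.03,-0.002,0,1],
  [0,0,0,0.027,0,0,1],
  [0,0,0,0,0,0.035,1],
  [0,0,0,0,0,0.03,1],
  [0,0,0,0,0,0,1],
])

```text
time: 7.6
tool_pos: [0.5467, -0.0449, 0.1226]
tcp_rot: [-3.019, -0.853, 0.016]
wrist_force: [-2.1, -0.1, -1.8]
width: 1.004
grip_force: 0.0
```

```bash
python3 -c "
from look import *
P,r=rel(); print((np.array([.5509,-.0469,.102])-status.read_state()['tool_pos'])@r)"
```

```text
t 7.6 tcp [ 0.5467 -0.0449  0.1226] flap [-0.1411  0.0365  0.0726] hdg 25.09 tilt [-0.011  0.001 -1.   ] F [-2.1 -0.1 -1.8] w 1.004 0.0 q [-0.13  0.13  1.98  0.    1.05  0.89]
[0.00273319 0.00408833 0.02056972]
```

Call:
drive_tool([
  [0,0,0,0.001,0.003,0.01,1],
  [0,0,0,0,0,0.0095,1],
  [0,0,0,0,0,0,0],
  [0,0,0,0,0,0,0],
  [0,0,0,0,0,0,0],
  [0,0,0,0,0,0,0],
  [0,0,0,0,0,0,0],
  [0,0,0,0,0,0,0],
], force=25)

```text
time: 8.27
tool_pos: [0.5522, -0.0484, 0.1106]
tcp_rot: [-3.024, -0.851, -0.0]
wrist_force: [-0.1, 1.0, 0.8]
width: 0.162
grip_force: 24.1
```

```bash
python3 -c "
from look import *
P,r=rel(); print((np.array([.6044,-.0546,.102])-status.read_state()['tool_pos'])@r)"
```

```text
t 8.27 tcp [ 0.5522 -0.0484  0.1106] flap [-0.136   0.0324  0.0606] hdg 24.99 tilt [ 0.  0. -1.] F [-0.1  1.   0.8] w 0.162 24.078438878059387 q [-0.13  0.14  1.98  0.    1.01  0.89]
[0.0413075  0.03250577 0.00856453]
```

Call:
drive_tool([
  [0,0,0,0,0,0,0.5],
  [0,0,0,0,0,0,0.5],
  [0,0,0,0,0,0.005,0.5],
  [0,0,0,0,0,0.004,0.5],
  [0,0,0,0,0,0,0],
  [0,0,0,0,0,0,0],
  [0,0,0,0,0,0,0],
  [0,0,0,0,0,0,0],
], force=25)

```text
time: 8.93
tool_pos: [0.552, -0.0485, 0.1004]
tcp_rot: [-3.024, -0.852, 0.001]
wrist_force: [0.2, 0.3, -1.8]
width: 0.174
grip_force: 24.5
```

Call:
drive_tool([
  [0,0,7,0.0043,-0.0048,0,0],
  [0,0,7,0.0043,-0.0048,0,0],
  [0,0,7,0.0043,-0.0048,0,0],
  [0,0,0,0,0,0,0],
])

```text
time: 9.27
tool_pos: [0.5581, -0.0296, 0.1004]
tcp_rot: [-3.129, -0.283, 0.0]
wrist_force: [1.2, -0.0, -3.3]
width: 0.175
grip_force: 24.5
```

```bash
python3 -c "
from look import *
P,r=rel(); v=(np.array([.6044,-.0546,.102])-status.read_state()['tool_pos'])@r; print(v,np.hypot(v[0],v[1]), 'lever',np.arctan2(P[1]-.02,-.085-P[0]))"
```

```text
t 9.27 tcp [ 0.5581 -0.0296  0.1004] flap [-0.128   0.0504  0.0504] hdg 3.86 tilt [-0.  0. -1.] F [ 1.2 -0.  -3.3] w 0.175 24.499420523643494 q [-0.1   0.16  1.98  0.    1.    1.29]
[ 0.04105524  0.0328541  -0.0016165 ] 0.05258255230374876 lever 0.6148650337820656
```

Rotation works as planned (lever about 0.62). I continue: 54° to go, plus a small margin.

Call:
drive_tool([
  [0,0,7,0.0044,-0.0048,0,0],
  [0,0,7,0.0044,-0.0048,0,0],
  [0,0,7,0.0044,-0.0048,0,0],
  [0,0,7,0.0044,-0.0048,0,0],
  [0,0,7,0.0044,-0.0048,0,0],
  [0,0,7,0.0044,-0.0048,0,0],
  [0,0,7,0.0044,-0.0048,0,0],
  [0,0,0,0,0,0,0],
])

```text
time: 9.93
tool_pos: [0.5934, -0.0036, 0.1003]
tcp_rot: [2.965, -1.036, -0.002]
wrist_force: [-1.8, 0.0, -1.7]
width: 0.169
grip_force: 24.6
```

Call:
drive_tool([
  [0,0,4,0.0025,-0.0027,0,0],
  [0,0,0,0,0,0,0],
])

```text
time: 10.1
tool_pos: [0.5966, -0.0031, 0.1004]
tcp_rot: [2.929, -1.134, -0.002]
wrist_force: [-0.5, -0.4, -2.0]
width: 0.173
grip_force: 24.6
```

```bash
python3 -c "
from look import *
P,r=rel(); v=(np.array([.6044,-.0546,.102])-status.read_state()['tool_pos'])@r; print(v,np.hypot(v[0],v[1]), 'lever',np.arctan2(P[1]-.02,-.085-P[0]))"
```

```text
t 10.1 tcp [ 0.5966 -0.0031  0.1004] flap [-0.0868  0.0724  0.0504] hdg -48.78 tilt [-0.001  0.    -1.   ] F [-0.5 -0.4 -2. ] w 0.173 24.59772616624832 q [-0.05  0.23  1.9   0.    1.01  2.26]
[ 0.04047846  0.03280356 -0.001646  ] 0.05210162049727254 lever 1.5357836441541122
```

Call:
drive_tool([
  [0,0,1,0.002,-0.0023,0,0],
  [0,0,0,0,0,0,0],
])

```text
time: 10.27
tool_pos: [0.5988, -0.0027, 0.1003]
tcp_rot: [2.918, -1.161, -0.004]
wrist_force: [-3.2, -0.4, -0.6]
width: 0.169
grip_force: 24.7
```

Call:
drive_tool([
  [0,0,1,0.002,-0.0023,0,0],
  [0,0,0,0,0,0,0],
  [0,0,0,0,0,0,0],
])

```text
time: 10.52
tool_pos: [0.6013, -0.0028, 0.1002]
tcp_rot: [2.907, -1.185, -0.005]
wrist_force: [-6.1, -1.1, -0.9]
width: 0.168
grip_force: 24.9
```

Call:
drive_tool([
  [0,0,0,0,0,0,0.6],
  [0,0,0,0,0,0,0.6],
  [0,0,0,0,0,-0.035,0.6],
  [0,0,0,0,0,-0.04,0.6],
  [0,0,-7,0,0,-0.03,0.6],
  [0,0,-7,0,0,0,0.6],
  [0,0,-7,0,0,0,0.6],
  [0,0,-7,0,0,0,0.6],
], force=70)

```text
time: 11.18
tool_pos: [0.605, -0.0024, 0.2083]
tcp_rot: [-3.11, 0.44, -0.009]
wrist_force: [0.2, 0.6, -1.3]
width: 0.602
grip_force: 0.0
```

Call:
drive_tool([
  [0,0,-7,0,0,0,0.6],
  [0,0,-7,0,0,0,0.6],
  [0,0,-7,0,0,0,0.6],
  [0,0,-7,0,0,0,0.6],
  [0,0,-7,0,0,0,0.6],
  [0,0,-7,0,0,0,0.6],
  [0,0,-7,0,0,0,0.6],
  [0,0,-7,0,0,0,0.6],
])

```text
time: 11.85
tool_pos: [0.6043, -0.0024, 0.2068]
tcp_rot: [2.952, 1.071, 0.005]
wrist_force: [1.2, 0.3, 0.3]
width: 0.596
grip_force: 0.0
```

Call:
drive_tool([
  [0,0,-7,0,0,0,0.6],
  [0,0,-7,0,0,0,0.6],
  [0,0,-7,0,0,0,0.6],
  [0,0,-7,0,0,0,0.6],
  [0,0,-7,0,0,0,0.6],
  [0,0,-7,0,0,0,0.6],
  [0,0,-7,0,0,0,0.6],
  [0,0,-7,0,0,0,0.6],
])

```text
time: 12.52
tool_pos: [0.6043, -0.0024, 0.2068]
tcp_rot: [2.103, 2.331, 0.003]
wrist_force: [-0.1, 0.8, -0.7]
width: 0.6
grip_force: 0.0
```

```bash
python3 -c "
from look import *
P,r=rel()
print('to bar, tool axes',(flappt(np.load('rig.npy'),0,(-.225,0,0))[0]-status.read_state()['tool_pos'])@r)"
```

```text
t 12.52 tcp [ 0.6043 -0.0024  0.2068] flap [-0.079   0.0723  0.1568] hdg 89.44 tilt [ 0.003 -0.    -1.   ] F [-0.1  0.8 -0.7] w 0.6 0.0 q [-0.05  0.15  1.79  0.    1.2  -0.15]
to bar, tool axes [-0.07364584 -0.14573515  0.15636126]
```

Call:
drive_tool([
  [0,0,-0.5,-0.0148,-0.0292,0,0.55],
  [0,0,0,-0.0148,-0.0292,0,0.55],
  [0,0,0,-0.0148,-0.0292,0,0.55],
  [0,0,0,-0.0148,-0.0292,0,0.55],
  [0,0,0,-0.0148,-0.0292,0,0.55],
  [0,0,0,0,0,0,0.55],
  [0,0,0,0,0,0,0.55],
])

```text
time: 13.1
tool_pos: [0.4655, -0.0917, 0.2068]
tcp_rot: [2.102, 2.331, 0.003]
wrist_force: [0.5, -0.4, -0.9]
width: 0.549
grip_force: 0.0
```

```bash
python3 -c "
from look import *
P,r=rel();s=np.load('rig.npy')
print('to bar, tool axes',(flappt(s,0,(-.225,0,0))[0]-status.read_state()['tool_pos'])@r)
o=[]
for n in ('scene','top'):
    p=read_camera(n); c=proj(p,flappt(s,0,(-.12,0,.02)))[0].astype(int)-[58,75]
    m=cv2.resize(p['color'][c[1]:c[1]+150,c[0]:c[0]+116,::-1],None,fx=3.4,fy=3.4,interpolation=2)
    g=lambda L:[np.round((proj(p,L)-c+.5)*3.4-.5).astype(int)]
    cv2.polylines(m,g(flappt(s,0,[(-.225,.064,0),(-.225,-.064,0)])),False,(0,0,255),1)
    cv2.polylines(m,g(flappt(s,0,[(-.085,.02,.047),(-.085,.075,.047),(-.085,.075,.067)])),False,(255,0,255),1)
    o.append(m)
cv2.imwrite('pics/c.png',np.hstack(o))"
```

```text
t 13.1 tcp [ 0.4655 -0.0917  0.2068] flap [-0.227  -0.0009  0.1568] hdg 89.44 tilt [ 0.003 -0.001 -1.   ] F [ 0.5 -0.4 -0.9] w 0.549 0.0 q [-0.25 -0.11  2.05  0.    1.2  -0.35]
to bar, tool axes [0.00108684 0.00150774 0.15679915]
```

View pics/c.png

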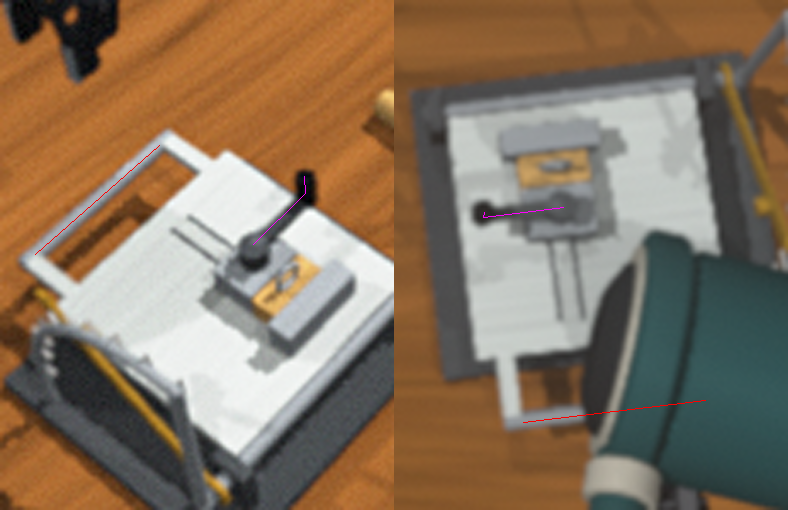

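The lever is at its stop: the overlay runs right along it, knob at (305,180) in the left crop and (483,212) in the right. The fitted bar line lies on the bar. Descending on the bar.

Call:
drive_tool([
  [0,0,0,0.001,0.002,0.04,0.55],
  [0,0,0,0,0,0.04,0.55],
  [0,0,0,0,0,0.04,0.55],
  [0,0,0,0,0,0.03,0.55],
  [0,0,0,0,0,0.024,0.55],
  [0,0,0,0,0,0,0.55],
  [0,0,0,0,0,0,0.55],
], force=50)

```text
time: 13.78
tool_pos: [0.4671, -0.0889, 0.0307]
tcp_rot: [-2.099, -2.333, 0.002]
wrist_force: [0.4, -0.0, 0.3]
width: 0.548
grip_force: 0.0
```

```bash
python3 -c "
from look import *
P,r=rel();s=np.load('rig.npy')
print('to bar, tool axes',(flappt(s,0,(-.225,0,0))[0]-status.read_state()['tool_pos'])@r)"
```

```text
t 13.78 tcp [ 0.4671 -0.0889  0.0307] flap [-0.2251  0.0017 -0.0193] hdg 89.59 tilt [-0.003  0.001 -1.   ] F [ 0.4 -0.   0.3] w 0.548 0.0 q [-0.24  0.11  2.2   0.    0.84 -0.35]
to bar, tool axes [-1.70774633e-03  6.19354951e-05 -1.93235688e-02]
```

Call:
drive_tool([
  [0,0,0,0,0,0,0],
  [0,0,0,0,0,0,0],
  [0,0,0,0,0,0,0],
  [0,0,0,0,0,0,0],
  [0,0,0,0,0,0,0],
  [0,0,0,0,0,0,0],
])

```text
time: 14.28
tool_pos: [0.4672, -0.0902, 0.0339]
tcp_rot: [2.102, 2.334, -0.001]
wrist_force: [-5.9, -1.3, 7.6]
width: 0.117
grip_force: 48.7
```

```bash
python3 -c "
from look import *
P,r=rel()
for x in np.arange(0,.71,.1): print(round(x,2),'along flap x',round(.225*(1-np.cos(x)),4),'up',round(.225*np.sin(x),4))
# pointer: separate re-fit with brass pixels
s=np.load('rig.npy')
S=read_camera('scene')
"
```

```text
t 14.28 tcp [ 0.4672 -0.0902  0.0339] flap [-0.2252  0.0004 -0.0161] hdg 89.54 tilt [-0.    -0.001 -1.   ] F [-5.9 -1.3  7.6] w 0.117 48.70923936367035 q [-0.24  0.11  2.2  -0.    0.84 -0.35]
0.0 along flap x 0.0 up 0.0
0.1 along flap x 0.0011 up 0.0225
0.2 along flap x 0.0045 up 0.0447
0.3 along flap x 0.01 up 0.0665
0.4 along flap x 0.0178 up 0.0876
0.5 along flap x 0.0275 up 0.1079
0.6 along flap x 0.0393 up 0.127
0.7 along flap x 0.0529 up 0.1449
```

Call:
drive_tool([
  [0,0,0,0,0.0003,-0.0112,0],
  [0,0,0,0,0.0008,-0.0112,0],
  [0,0,0,0,0.0014,-0.0112,0],
  [0,0,0,0,0.002,-0.0111,0],
  [0,0,0,0,0,0,0],
])

```text
time: 14.75
tool_pos: [0.4715, -0.0897, 0.0791]
tcp_rot: [-2.102, -2.334, 0.002]
wrist_force: [-4.2, -4.4, -2.4]
width: 0.118
grip_force: 48.9
```

```bash
python3 -c "
from look import *
P,r=rel()"
```

```text
t 14.75 tcp [ 0.4715 -0.0897  0.0791] flap [-0.2209  0.0005  0.0291] hdg 89.54 tilt [-0.001 -0.001 -1.   ] F [-4.2 -4.4 -2.4] w 0.118 48.864049315452576 q [-0.24  0.05  2.16 -0.    0.94 -0.34]
```

Call:
drive_tool([
  [0,0,0,0,0.0025,-0.011,0],
  [0,0,0,0,0.0031,-0.0108,0],
  [0,0,0,0,0.0036,-0.0107,0],
  [0,0,0,0,0.0041,-0.0105,0],
  [0,0,0,0,0.0046,-0.0102,0],
  [0,0,0,0,0.0051,-0.01,0],
  [0,0,0,0,0.0056,-0.0097,0],
  [0,0,0,0,0,0,0],
])

```text
time: 15.42
tool_pos: [0.4987, -0.0867, 0.1521]
tcp_rot: [-2.1, -2.333, 0.006]
wrist_force: [-11.1, -4.8, 2.1]
width: 0.115
grip_force: 49.0
```

```bash
cat > ang.py <<'E'
from look import *
P,r=rel();s=np.load('rig.npy')
print('a from z',np.arcsin((P[2]+.0161)/.225),'from x',np.arccos(np.clip(-P[0]/.225,-1,1)))
o=[]
for n in ('scene','top'):
    p=read_camera(n); c=proj(p,flappt(s,0,(-.1,-.05,.06)))[0].astype(int)-[58,75]
    m=cv2.resize(p['color'][c[1]:c[1]+150,c[0]:c[0]+116,::-1],None,fx=3.4,fy=3.4,interpolation=2)
    g=lambda L:[np.round((proj(p,L)-c+.5)*3.4-.5).astype(int)]
    cv2.polylines(m,g(flappt(s,.62,[(0,-.115,0),(-.172,-.115,0)])),False,(0,0,255),1)
    o.append(m)
import sys
cv2.imwrite(sys.argv[1],np.hstack(o))
E
python3 ang.py pics/d.png
```

```text
t 15.42 tcp [ 0.4987 -0.0867  0.1521] flap [-0.1934  0.0004  0.1021] hdg 89.55 tilt [-0.004 -0.001 -1.   ] F [-11.1  -4.8   2.1] w 0.115 48.980496525764465 q [-0.22  0.01  2.04 -0.    1.09 -0.32]
a from z 0.552999691038382 from x 0.5361496162138947
```

View pics/d.png

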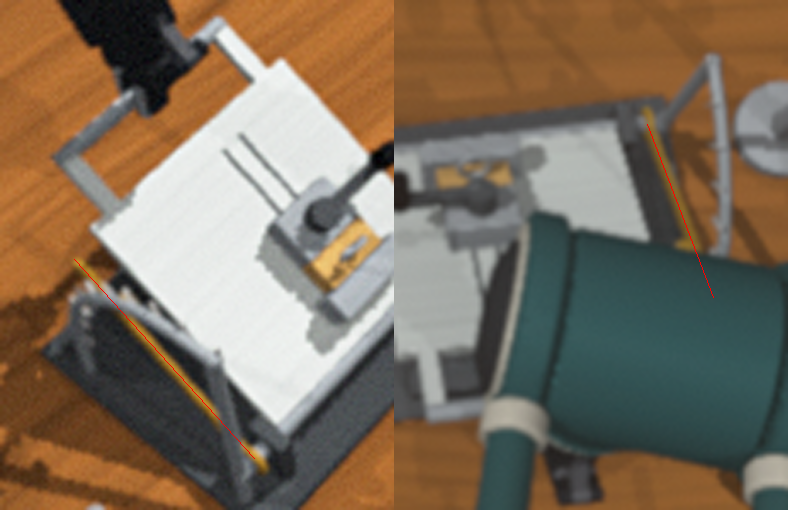

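```bash
cat > fitb.py <<'E'
from look import *
s=np.load('rig.npy')
S=read_camera('scene')
c=proj(S,flappt(s,0,(-.1,-.05,.06)))[0].astype(int)-[58,75]
g=lambda u:(np.array(u)+.5)/3.4-.5+c
# flap angle & rig correction (common pixel shift) from scene points
hsv=cv2.cvtColor(S["color"],cv2.COLOR_RGB2HSV)
L=proj(S,flappt(s,.62,[(-x,-.115,0) for x in np.linspace(.02,.172,40)]))
m=np.zeros(hsv.shape[:2],np.uint8); cv2.polylines(m,[np.round(L).astype(int)],False,255,9)
b=(m>0)&(hsv[...,1]>150)&(hsv[...,0]>18)&(hsv[...,0]<30)&(hsv[...,2]>100)
q=np.argwhere(b)[:,::-1].astype(float); vx,vy,x0,y0=cv2.fitLine(q.astype(np.float32),cv2.DIST_HUBER,0,.01,.01).ravel()
print("brass px",len(q),"dir",vx,vy,x0,y0, "ends",q[q[:,1].argmin()],q[q[:,1].argmax()])
for bb in (.5,.55,.58,.61,.64,.67,.7):
    P=proj(S,flappt(s,bb,[(0,-.115,0),(-.05,-.115,0),(-.172,-.115,0)])); n=np.array([-vy,vx]); print(bb,"perp off at hinge,50,172:",((P-[x0,y0])@n).round(2),"tip",P[2].round(1))
# flap points given a
for aa in (.5,.55,.6): print(aa,"model NR,NL",proj(S,flappt(s,aa,[(-.18,-.09,.005),(-.18,.09,.005),(0,-.09,.005)])).round(1).tolist())
print("seen",g((93,228)),g((279,62)), g((283,440)))
E
python3 fitb.py
```

```text
brass px 127 dir 0.66586626 0.74607116 204.24411 275.27478 ends [180. 248.] [230. 303.]
0.5 perp off at hinge,50,172: [-0.2   0.73  2.74] tip [177.6 249.5]
0.55 perp off at hinge,50,172: [-0.2   0.43  1.72] tip [178.3 248.7]
0.58 perp off at hinge,50,172: [-0.2   0.25  1.1 ] tip [178.7 248.3]
0.61 perp off at hinge,50,172: [-0.2   0.07  0.48] tip [179.3 248. ]
0.64 perp off at hinge,50,172: [-0.2  -0.11 -0.15] tip [179.8 247.7]
0.67 perp off at hinge,50,172: [-0.2  -0.29 -0.79] tip [180.5 247.5]
0.7 perp off at hinge,50,172: [-0.2  -0.47 -1.44] tip [181.2 247.3]
0.5 model NR,NL [[183.8, 238.8], [239.2, 189.3], [240.7, 298.2]]
0.55 model NR,NL [[184.6, 238.0], [240.4, 188.2], [240.7, 298.2]]
0.6 model NR,NL [[185.6, 237.3], [241.8, 187.2], [240.8, 298.3]]
seen [185.         238.70588235] [239.70588235 189.88235294] [240.88235294 301.05882353]
```

Call:
drive_tool([
  [0,0,0,0,0.0029,-0.0048,0],
  [0,0,0,0,0.0033,-0.005,0],
  [0,0,0,0,0.0036,-0.005,0],
  [0,0,0,0,0,0,0],
  [0,0,0,0,0,0,0],
  [0,0,0,0,0,0,0],
])

```text
time: 16.07
tool_pos: [0.5067, -0.0858, 0.1649]
tcp_rot: [-2.099, -2.331, 0.009]
wrist_force: [-10.8, -5.3, 2.4]
width: 0.12
grip_force: 49.0
```

```bash
sed -i 's/^import sys$/import sys/' ang.py
python3 - <<'E'
from look import *
P,r=rel();s=np.load('rig.npy')
print('a from z',np.arcsin((P[2]+.0161)/.225),'from x',np.arccos(-P[0]/.225))
p=read_camera('scene'); c=proj(p,flappt(s,0,(-.1,-.05,.06)))[0].astype(int)-[55,60]
k=6
m=cv2.resize(p['color'][c[1]:c[1]+100,c[0]:c[0]+110,::-1],None,fx=k,fy=k,interpolation=2)
print(c)
for a,col in((.57,(255,0,0)),(.63,(0,0,255)),(.69,(0,160,0))):
    g=lambda L:[np.round((proj(p,flappt(s,a,L))-c+.5)*k-.5).astype(int)]
    cv2.polylines(m,g([(-.02,-.115,0),(-.172,-.115,0)]),False,col,1)
    cv2.polylines(m,g([(-.02,-.09,.005),(-.18,-.09,.005),(-.18,.05,.005)]),False,col,1)
    cv2.polylines(m,g([(-.225,-.07,0),(-.225,.07,0)]),False,col,1)
cv2.imwrite('pics/e.png',m)
E
```

```text
t 16.07 tcp [ 0.5067 -0.0858  0.1649] flap [-0.1854  0.0004  0.1149] hdg 89.55 tilt [-0.007 -0.001 -1.   ] F [-10.8  -5.3   2.4] w 0.12 49.04378414154053 q [-0.21  0.02  2.01 -0.    1.12 -0.32]
a from z 0.6215729828067919 from x 0.602194694038384
[161 187]
```

View pics/e.png

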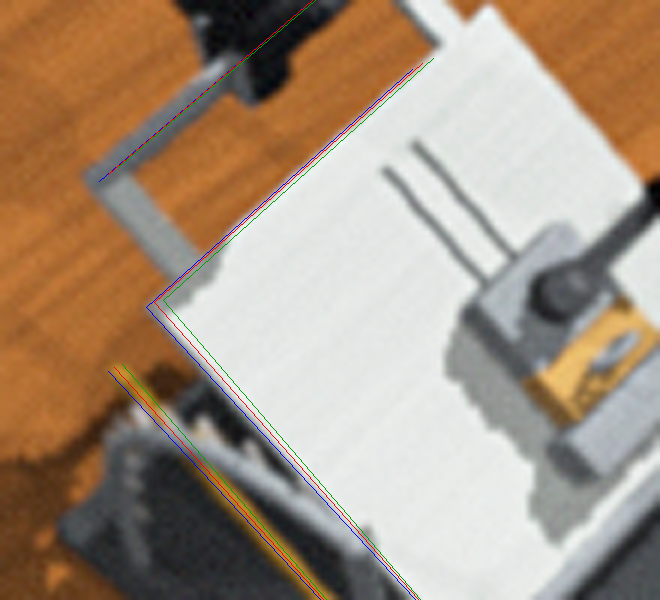

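The overlay (blue .57, red .63, green .69) has the plate's right edge and corner (150,305) between blue and red, and the brass end (118,368) between red and green. I'll check numerically with sub-pixel edges.

```bash
cat > sub.py <<'E'
from look import *
from scipy.ndimage import map_coordinates
s=np.load('rig.npy')
C=np.mean([read_camera('scene')["color"].astype(float) for _ in range(6)],0); S=read_camera('scene')
def meas(X0,X1,kind,a0,ts):
    L=proj(S,flappt(s,a0,[X0,X1])); d=(L[1]-L[0])/np.linalg.norm(L[1]-L[0]); n=np.array([-d[1],d[0]]); out=[]
    o=np.arange(-4,4.01,.1)
    for t in ts:
        q=L[0]+(L[1]-L[0])*t+o[:,None]*n
        ch=[map_coordinates(C[...,i],[q[:,1],q[:,0]],order=1) for i in range(3)]
        if kind=="edge": f=np.abs(np.gradient(sum(ch))); f=f*(f>.5*f.max())
        else: f=np.clip(np.minimum(ch[0],ch[1])-ch[2]-40,0,None)*(ch[1]>.6*ch[0])
        out.append((f@o)/f.sum() if f.sum()>0 else np.nan)
    return np.array(out),n
ts=np.linspace(.35,.95,13)
for nm,X0,X1,k in(("edge",(0,-.09,.005),(-.18,-.09,.005),"edge"),("brass",(0,-.115,0),(-.172,-.115,0),"brass")):
    m,n=meas(X0,X1,k,.62,ts); print(nm,m.round(2))
    # sensitivity px/rad along the line
    f=lambda a:np.array([proj(S,flappt(s,a,np.array(X0)+(np.array(X1)-X0)*t))[0]@n for t in ts]); g=(f(.63)-f(.61))/.02
    ok=np.isfinite(m); A=np.c_[g,np.ones(len(g))][ok]
    for w in ("a only","a+shift"):
        M=A[:,:1] if w=="a only" else A
        x=np.linalg.lstsq(M,m[ok],rcond=None)[0]; rr=m[ok]-M@x; keep=np.abs(rr)<2*np.median(np.abs(rr))+.1
        x=np.linalg.lstsq(M[keep],m[ok][keep],rcond=None)[0]; print("  ",w,.62+x[0],x[1:],rr.std().round(2))
rel()
E
python3 sub.py
```

```text
edge [-1.11 -2.91 -1.72 -1.16 -1.68 -1.75 -1.63 -1.02 -1.14 -1.   -0.74 -0.82
 -0.7 ]
   a only 0.5539553545593533 [] 0.84
   a+shift 0.7228026158882793 [-2.98902077] 0.43
brass [-0.    0.05  0.14  0.05  0.14  0.19  0.09 -0.2    nan   nan   nan  0.84
  0.52]
   a only 0.6349921605799214 [] 0.23
   a+shift 0.657448750594088 [-0.28671765] 0.2
t 16.47 tcp [ 0.5066 -0.0858  0.1648] flap [-0.1855  0.0003  0.1148] hdg 89.54 tilt [-0.007 -0.001 -1.   ] F [-10.9  -5.1   3.3] w 0.115 49.04244124889374 q [-0.21  0.02  2.01 -0.    1.12 -0.32]
```

Brass fits give b ≈ 0.635 (scene line) and about 0.64 (tip foreshortening in the top view). The plate is at about 0.62 by bar height. One small nudge, then settle.

Call:
drive_tool([
  [0,0,0,0,0.0015,-0.002,0],
  [0,0,0,0,0,0,0],
  [0,0,0,0,0,0,0],
  [0,0,0,0,0,0,0],
  [0,0,0,0,0,0,0],
  [0,0,0,0,0,0,0],
  [0,0,0,0,0,0,0],
])

```text
time: 17.05
tool_pos: [0.5081, -0.0857, 0.1671]
tcp_rot: [-2.099, -2.331, 0.009]
wrist_force: [-10.8, -5.2, 3.7]
width: 0.118
grip_force: 48.9
```

```bash
python3 -c "
from look import *
from workcell import workorder
P,r=rel(); print(np.arcsin((P[2]+.0161)/.225)); print(workorder.finish_job())"
```

```text
t 17.05 tcp [ 0.5081 -0.0857  0.1671] flap [-0.184   0.0003  0.1171] hdg 89.54 tilt [-0.007 -0.001 -1.   ] F [-10.8  -5.2   3.7] w 0.118 48.906487226486206 q [-0.21  0.02  2.01 -0.    1.12 -0.32]
0.6337491977080943
the job is handed in; nothing more can be done
None
```

I handed the job in at 17 s with the jaw home, the lever at its stop and the plate still held in the gripper. By bar height the plate is at about 0.634 rad, and I measured the pointer at about 0.635 rad (give or take 0.02). The hand-in call returned no verdict.

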